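# Put the small cologne away in the valet box

## Task

Lift the lid of the black valet box all the way back until it rests on its stop, stand the shortest, clear cologne bottle upright inside, setting it down gently and letting go of it, then lower the lid until it is fully shut. Move the lid gently: do not let it slam at either end. Leave the four bottles on the tray where they stand.

Things in the scene. Friction and masses are not known exactly. Their poses are not given: they have to be found in the camera images.
- valet: The black plastic valet box, fixed to the dresser: 120 (its x) x 200 (its y) x 90 mm tall, 98 mm with the lid shut. Origin at the centre of its underside; its -x side is the front, where the grey ring-drawer front (only a look, it does not open) and the lid's pull are. Above the drawer is one open compartment, 110 x 190 mm inside, walls 5 mm, floor 35 mm above the dresser, rim at 90 mm.
- valet_floor (a point): Centre of the compartment's felt-lined floor, 35 mm above the dresser; axes as the valet box.
- valet_lid (a joint): Angle of the valet box's lid in rad: 0 = shut on the rim, 1.92 = leaning back on its stop. The lid is a black plate with a grey inlay on top, 120 x 200 x 8 mm of about 0.2 kg, hinged along the top of the box's rear (+x) wall. It swings freely: it falls shut if let go before upright, and rests on its stop by its own weight once well past upright.
- valet_lid_hinge (a point): Middle of the hinge line, 60 mm behind the box's centre, 90 mm above the dresser; the hinge axis is the box's y. Its axes turn with the lid.
- valet_lid_grip (a point): Centre of the lid's brass T-shaped pull: a round bar 16 mm across, 26 mm long along the box's y, on an 8 mm wide stem, 27 mm out from the lid's front edge and 147 mm from the hinge, 94 mm above the dresser when shut (about 232 mm when open). Can be pinched from above across its two ends (26 mm) and turns between the pads as the lid swings.
- mini: The shortest cologne bottle: clear glass with a steel cap, standing on the dresser away from the tray. Body 32 mm across and 31 mm tall, cap 16 mm across, 46 mm tall over all, about 90 g. Origin at the centre of its underside, z up.
- tray: Long narrow white ceramic tray, fixed: 90 (its x) x 400 (its y) x 16 mm, floor 8 mm thick, holding four other bottles. Origin at the centre of its underside.
- cologne_a: Bystander bottle standing on the tray: grey glass, steel cap, 42 mm wide, 80 mm tall. Origin at the centre of its underside.
- cologne_b: Bystander bottle standing on the tray: bottle-green glass, black cap, 42 mm wide, 100 mm tall. Origin at the centre of its underside.
- cologne_c: Bystander bottle standing on the tray: grey glass, black cap, 42 mm wide, 120 mm tall. Origin at the centre of its underside.
- cologne_d: Bystander bottle standing on the tray: bottle-green glass, brass cap, 44 mm wide, 140 mm tall. Origin at the centre of its underside.
Mind the look-alikes: they are no part of the job. Several things have the shape of the mini; the one meant has the colours described above.

How it is judged:
By the outcome, as a careful person would: the job done as asked, in the order asked, and still so for the second after the job is handed in, with the robot touching nothing.
It also fails if it takes over 70 s, if anything falls off the work surface, if the arm or the gripper's body presses on something with over 40 N, if the wrist force passes 120 N, or if a joint passes its speed limit or range.

## Robot

A 7-joint arm with a two-finger parallel gripper is mounted at the origin on the work surface. World frame = base frame: x ahead of the robot, y to its left, z up, the work surface at z = 0. Lengths are in mm, angles in rad, forces in N, time in s.
With the tool pointing down it reaches from about 425 to 1025 mm from the base axis. Payload 9.4 kg.
Tool frame: the origin (TCP) lies midway between the tips of the shut fingers; the grasp point (between the pads) lies 19 mm behind it; z points along the fingers, y is the line along which they close (so a half turn about z gives the same grasp; the last joint's range is limited). The gripper opens to 93 mm and grips with 3 to 60 N. Pads are 15 mm wide; open, the fingers measure 128 mm over their backs; the gripper's body (75 mm by 188 mm) begins 65 mm behind the grasp point.
Start: joints at [1.131, 0.599, -0.003, 1.599, 0.002, 0.943, -0.08], TCP at [257.286, -677.811, 187.618] pointing down, gripper open.
Joint ranges: [-2.57, 2.57], [-0.35, 1.97], [-1.29, 1.29], [0.11, 2.56], [-1.05, 4.19], [0.11, 1.86], [-2.63, 2.63]. Speed limits (rad/s): [2.22, 2.22, 3.01, 3.01, 3.14, 3.14, 3.14].

## Interface

Orientations are given as a unit quaternion [x, y, z, w].
In Python, from bench import r, read_camera, hand_in, finder gives the robot as it stands.
- The arm moves only by the tool drive_tool, never from a script. Its argument "targets" is a list of rows, each a list of 3 entries, a list of its own where there are three numbers: the shift along the tool's x, y, z in mm, then the turn, a rotation vector about the tool's x, y, z in degrees, then the finger opening in mm, from 0 to 93. A call has 1 to 8 rows; each row shifts and turns the commanded pose from where the row before left it, along the tool's axes as they then stand; what a row does not reach is not made up. A row lasts 1/12 s, in which the tool goes at most 41.7 mm and 7.16 degrees, less where a joint would pass 70% of its speed; a pose out of reach is approached as far as the arm can. A call is refused whole if a number of a shift passes 41.7 or a number of a turn 7.16, either way. A call with a gripper value outside its range is refused whole. The fingers move at their own pace and stop on an object; the grip force is fixed at half the most. Time passes only in rows, so rows that do not move let the fingers close. It gives the time, the measured TCP pose, the force, the opening and the grip force at its end, in the units of the state.
- r.sense(): the state, without advancing time (a new reading comes with each control period).
- read_camera(name): name is "side" or "top"; returns a dict with "color" (420x560x3 uint8, blue, green, red), "range_z" (420x560 float32, mm along the optical axis (not along the pixel's ray), 0 where there is no reading), "fov_y" (degrees; the focal length in pixels is half the picture's height over the tangent of half this angle, whatever the lens; pixels are square), "cx", "cy" (the principal point, pixels), "R" (3x3) and "t" (3): a world point X has camera coordinates R X + t. Camera axes: x right, y down, z forward; pixel columns grow to the right and rows downward; lengths in mm; the calibration is good to about 2 mm. A picture is of the moment at which its call begins.
- hand_in(): hands the job in; it is judged then, once.
Trained networks look in the newest picture that a camera, given by its name, has taken for a name from the list of things; names that differ only in an ending like _2 or _b are one class to them, and where a whole thing is asked for, a point or a joint stands for the part that bears it (a point fixed in the world has none). Each returns a list of dicts, best first, with "conf" (0 to 1); they miss things now and then, are a little off and sometimes report something else, mostly with a low value. They report only what shows in the picture. A call takes as long as a camera call. They do not tell look-alikes from the thing itself.
- finder.look_for(camera, name): "bbox" ([left, top, right, bottom] in pixels, round what is visible of it).
- finder.cut_out(camera, name): "mask" (420x560 bool, what is visible of it) and "bbox" ([left, top, right, bottom] in pixels, round what is visible of it).
The state is a dict: "t": time; "joint_positions": joint angles; "qvel": joint speeds; "joint_efforts": joint torques, N m; "ee_pos": TCP position; "tcp_rot": TCP orientation; "force": force on the tool from outside, world axes, zero at the start; "ft_torque": the same for the moment, N m; "width": finger opening in mm; "grasp_force": force on a finger pad.
Only numpy, scipy, OpenCV 4.12 (cv2) and the standard library are available. Lean on these libraries where they do the work, as an engineer would, in place of code of your own. Each camera call takes 0.05 s, during which the arm holds its last target. There are 200 camera calls.

## Working session

There is one attempt and no reset: what is moved stays moved. The work goes in short steps, Python scripts to look and compute and a tool call to move; the robot and the scene stay as the last step left them, time stands still between calls to the robot, and variables do not carry over. Pictures are saved under pics/ and viewed, at most 10 in all, crops included, and the job is handed in when it is done.

Besides the shell and the picture viewer there is one more tool, called after ">>>" as a command line: name --argument value ..., lists and objects as JSON in quotes. drive_tool: Moves the arm, as the interface text tells. Its arguments: {"type":"object","properties":{"targets":{"type":"array","items":{"type":"array"}}},"required":["targets"]}

```bash
mkdir -p pics; cat > h.py <<'E'
import numpy as np, cv2
from bench import r, read_camera, hand_in, finder
def P(c,u,v,z=None):
    f=210/np.tan(np.radians(c["fov_y"]/2)); R=np.array(c["R"]);t=np.array(c["t"])
    d=np.stack([(np.asarray(u)-c["cx"])/f,(np.asarray(v)-c["cy"])/f,np.ones(np.shape(u))],-1)
    if z is None: z=c["range_z"][np.asarray(v).astype(int),np.asarray(u).astype(int)]
    return (d*np.asarray(z)[...,None]-t)@R
def proj(c,X):
    f=210/np.tan(np.radians(c["fov_y"]/2)); q=np.asarray(X)@np.array(c["R"]).T+np.array(c["t"])
    return q[...,:2]/q[...,2:]*f+[c["cx"],c["cy"]]
E
python3 - <<'E'
from h import *
C={}
for n in("top","side"):
    c=read_camera(n);C[n]=c
    print(n,c["fov_y"],"campos",(-np.array(c["R"]).T@c["t"]).round())
    for k in("valet","valet_lid_grip","mini","tray"):
        for d in finder.cut_out(n,k)[:6]:
            m=d["mask"]&(c["range_z"]>0);v,u=np.nonzero(m)
            if len(v)==0: continue
            p=P(c,u,v);print(k,round(d["conf"],2),np.round(d["bbox"]),np.median(p,0).round(),np.percentile(p,2,axis=0).round(),np.percentile(p,98,axis=0).round(),c["color"][m].mean(0).round())
cv2.imwrite("pics/top.png",C["top"]["color"]);cv2.imwrite("pics/side.png",C["side"]["color"])
s=r.sense();print(s)
E
```

```text
top 55.779061457826124 campos [ 434.  128. 1064.]
valet 0.57 [332. 167. 432. 248.] [545. -93.  98.] [ 465. -194.    2.] [634.   4. 102.] [77. 86. 91.]
valet_lid_grip 0.96 [334. 167. 430. 243.] [550. -97.  99.] [ 470. -198.   94.] [631.  -3. 102.] [81. 90. 95.]
valet_lid_grip 0.41 [334. 170. 429. 247.] [544. -94.  98.] [ 465. -195.   24.] [631.   4. 102.] [77. 86. 91.]
valet_lid_grip 0.17 [242. 223. 255. 239.] [498. 232.  33.] [485. 219.  -0.] [516. 249.  48.] [158. 174. 173.]
mini 0.6 [268. 208. 279. 225.] [536. 164.  33.] [524. 151.  27.] [552. 177.  49.] [ 61.  71. 186.]
mini 0.59 [217. 219. 228. 233.] [511. 306.  33.] [497. 295.  11.] [525. 324.  49.] [ 41. 157. 187.]
mini 0.57 [249. 253. 264. 259.] [430. 217.  34.] [418. 204.  29.] [443. 232.  49.] [ 46. 172. 203.]
mini 0.45 [221. 246. 238. 258.] [441. 285.  33.] [428. 273.   7.] [457. 301.  48.] [ 42. 159. 189.]
mini 0.42 [244. 227. 258. 240.] [498. 232.  33.] [484. 218.   1.] [514. 248.  48.] [161. 177. 176.]
tray 0.63 [133. 157. 278. 197.] [644. 373.   9.] [600. 160.   4.] [704. 548.  19.] [163. 198. 205.]
tray 0.19 [254. 162.
[... 985 characters left out ...]
55,  0.59932098, -0.00252596,  1.59943987,  0.00178125,
        0.94291793, -0.07980757]), 'qvel': array([-1.09993409e-03,  7.68936378e-04, -1.46308605e-03, -1.31602028e-03,
        8.22779176e-05,  1.97465984e-03,  3.59009789e-05]), 'joint_efforts': array([-2.77301580e-03, -7.64194751e+01,  1.49456743e+00, -2.52506286e+01,
       -5.23811497e-02,  1.11626441e-02,  3.71001192e-05]), 'ee_pos': array([ 257.30441639, -677.76687173,  187.58791476]), 'tcp_rot': array([ 9.83588621e-01,  1.80425674e-01, -1.88478874e-05, -3.83864179e-05]), 'force': array([0.7892749 , 1.09330222, 0.30010321]), 'ft_torque': array([ 0.01321561, -0.02542593,  0.00618447]), 'grasp_force': 0.0, 'width': 92.92584417989822}
```

View pics/top.png

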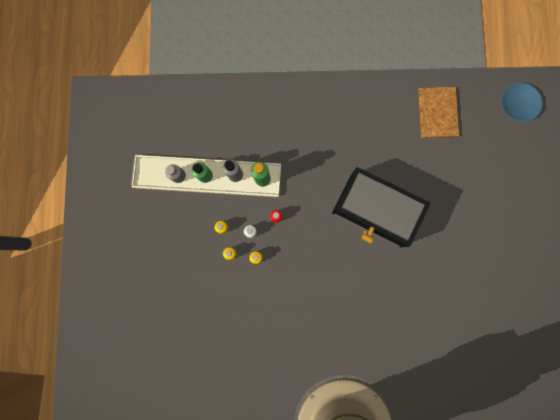

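View pics/side.png

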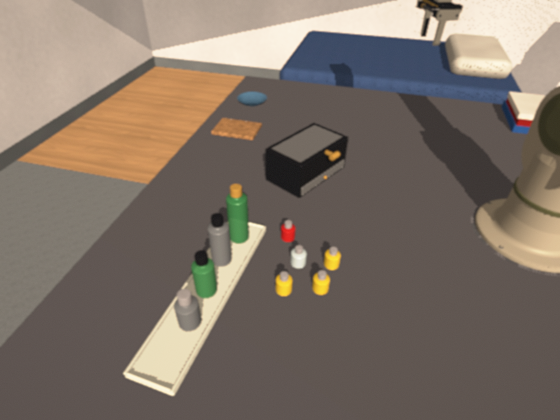

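Top view: mini-shaped things are red (276,216), three yellow (221,227), (229,254), (256,258), and white/clear (250,231). In the side view that last one is at (299,257). It is the only colourless one with a steel cap, so I take it as the mini. The valet is at (381,208) with its brass pull at (368,236). Next I confirm with a crop and measure precisely.

```bash
python3 - <<'E'
from h import *
C={}
for n in("top","side"):
    c=read_camera(n);C[n]=c
    f=finder.cut_out(n,"mini")
    for d in f:
        m=d["mask"]&(c["range_z"]>0);v,u=np.nonzero(m);b=c["color"][m].mean(0)
        if b.min()<130: continue
        p=P(c,u,v)
        cap=p[p[:,2]>40]; body=p[(p[:,2]>5)&(p[:,2]<30)]
        print(n,"mini cap",cap.mean(0).round(1),len(cap),p[:,2].max().round(1),"top ring",p[(p[:,2]>28)&(p[:,2]<36)].mean(0).round(1))
    v,u=np.mgrid[0:420,0:560];p=P(c,u,v).reshape(-1,3);ok=(c["range_z"]>0).ravel()
    L=ok&(np.abs(p[:,2]-98)<5)&(np.hypot(p[:,0]-549,p[:,1]+96)<130)
    q=p[L]; rc=cv2.minAreaRect(q[:,:2].astype(np.float32)); print(n,"lid",rc,"z",np.median(q[:,2]), cv2.boxPoints(rc).round(0).tolist())
    hsv=cv2.cvtColor(c["color"],cv2.COLOR_BGR2HSV).reshape(-1,3)
    B=ok&(hsv[:,1]>150)&(hsv[:,0]<30)&(hsv[:,0]>8)&(hsv[:,2]>80)&(p[:,2]>70)&(p[:,2]<115)&(np.hypot(p[:,0]-549,p[:,1]+96)<140)
    q=p[B];print(n,"brass",len(q),q.mean(0).round(1),q.min(0).round(),q.max(0).round())
a=cv2.resize(C["top"]["color"][200:275,205:295],(480,400),interpolation=3);b=cv2.resize(C["side"]["color"][215:305,265:350],(320,400),interpolation=3)
cv2.imwrite("pics/crop.png",np.hstack([a,b]))
E
```

```text
top lid ((537.19775390625, -91.42965698242188), (200.29296875, 154.60653686523438), 62.53513717651367) z 98.53793660187158 [[422.0, -145.0], [560.0, -216.0], [652.0, -38.0], [515.0, 33.0]]
top brass 99 [480.2 -60.4  99.1] [464. -74.  85.] [501. -45. 105.]
side mini cap [497.6 237.4  45.9] 47 48.3 top ring [496.8 240.8  32.8]
side lid ((535.6427001953125, -88.4341049194336), (203.44412231445312, 155.71897888183594), 61.84651565551758) z 99.26451578963159 [[419.0, -141.0], [556.0, -215.0], [652.0, -35.0], [515.0, 38.0]]
side brass 115 [481.6 -61.9  95.5] [ 462. -117.   71.] [503. -42. 104.]
```

View pics/crop.png

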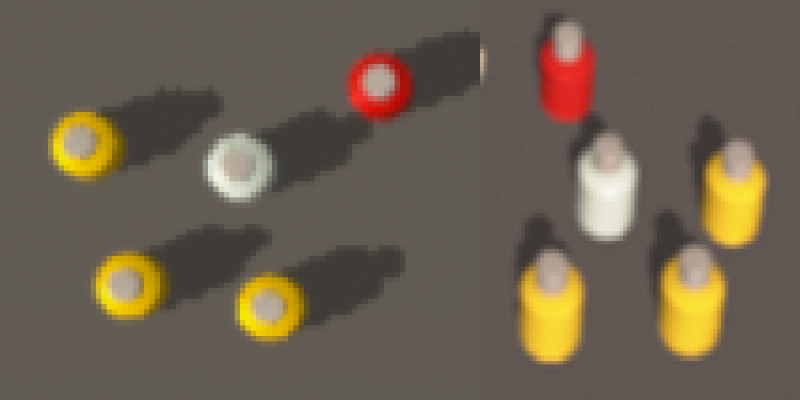

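The crop confirms it: the clear bottle is the whitish one with the steel cap, top (250,231) and side (299,257). Now I refine the pull, box and mini from both views.

```bash
python3 - <<'E'
from h import *
from scipy.optimize import least_squares
def ray(c,u,v):
    o=-np.array(c["R"]).T@c["t"]; d=P(c,np.array([u]),np.array([v]),np.array([1.]))[0]-o
    return o,d/np.linalg.norm(d)
def tri(rs):
    A=sum(np.eye(3)-np.outer(d,d) for o,d in rs);b=sum((np.eye(3)-np.outer(d,d))@o for o,d in rs);return np.linalg.solve(A,b)
X=np.array([.888,-.46]);Y=np.array([.46,.888])
rm=[]
for n in("top","side"):
    c=read_camera(n)
    v,u=np.mgrid[0:420,0:560];p=P(c,u,v).reshape(-1,3);ok=(c["range_z"]>0).ravel()
    hsv=cv2.cvtColor(c["color"],cv2.COLOR_BGR2HSV).reshape(-1,3)
    near=ok&(np.hypot(p[:,0]-497,p[:,1]-236)<26)
    z=p[:,2]
    for nm,lo,hi in(("cap",41,52),("shoulder",27,36)):
        m=near&(z>lo)&(z<hi); q=p[m]; print(n,nm,len(q),((q.min(0)+q.max(0))/2).round(1),q.mean(0).round(1))
        if nm=="cap": i=np.nonzero(m)[0]; rm.append(ray(c,(i%560).mean()+0.,(i//560).mean()+0.))
    # box frame
    a=(p[:,:2]-[552.7,-99.4])@X;b=(p[:,:2]-[552.7,-99.4])@Y
    L=ok&(np.abs(z-98)<5)&(abs(a)<75)&(abs(b)<115)&~((a<-62)&(abs(b)<25))
    rc=cv2.minAreaRect(p[L][:,:2].astype(np.float32));print(n,"lid",rc,np.median(z[L]))
    B=ok&(a<-65)&(a>-105)&(abs(b)<20)&(z>80)&(z<110)
    q=np.c_[a,b,z][B]; bar=q[q[:,0]<-77]
    print(n,"pull",len(q),q.min(0).round(),q.max(0).round(),"bar",len(bar),bar.mean(0).round(1),np.percentile(bar,[3,97],axis=0).round(1).tolist())
print("mini cap tri",tri(rm).round(1))
E
```

```text
top cap 31 [498.3 233.7  45.7] [498.7 233.2  46.2]
top shoulder 80 [499.3 233.8  31.6] [499.1 232.4  32.3]
top lid ((552.1476440429688, -99.46669006347656), (200.5770721435547, 120.8541030883789), 62.34322738647461) 98.55026430170562
top pull 96 [-95. -13.  90.] [-65.  13. 105.] bar 79 [-87.5   1.   99.7] [[-94.6, -11.2, 91.3], [-78.6, 13.2, 104.3]]
side cap 49 [498.2 235.7  45.1] [497.7 236.5  45.7]
side shoulder 109 [497.9 235.8  31.3] [496.6 240.5  32.3]
side lid ((550.5047607421875, -97.16871643066406), (203.08612060546875, 122.36447143554688), 62.395652770996094) 99.2449739202405
side pull 86 [-97. -12.  88.] [-66.  16. 104.] bar 71 [-90.2   4.6  98.2] [[-96.6, -11.6, 89.6], [-78.4, 14.7, 103.4]]
mini cap tri [498.6 233.5  42.6]
```

```bash
cat > plan.py <<'E'
from h import *
from scipy.spatial.transform import Rotation as Ro
# tool down; yaw = heading of tool x
def yaw(s):
    x=Ro.from_quat(s["tcp_rot"]).apply([1,0,0]);return np.degrees(np.arctan2(x[1],x[0]))
def rows(p,y,P1,y1,n,w):
    out=[];P1=np.array(P1,float);dy=(y1-y)/n;cur=np.array(p,float)
    for k in range(n):
        d=(P1-cur)/(n-k);a=np.radians(y);c,s=np.cos(a),np.sin(a)
        sh=np.round([c*d[0]+s*d[1],s*d[0]-c*d[1],-d[2]],1)   # tool y = (s,-c,0)
        cur=cur+[c*sh[0]+s*sh[1],s*sh[0]-c*sh[1],-sh[2]]
        out.append([sh.tolist(),[0,0,round(-dy,2)],w]);y-=round(-dy,2)
    return out
E
python3 - <<'E'
from plan import *
s=r.sense();R=rows(s["ee_pos"],yaw(s),[474.9,-58.7,160],152.4,22,60)
import json
for i in range(0,22,8):print(json.dumps(R[i:i+8]))
E
```

```text
[[[19.2, -22.8, 1.3], [0, 0, -5.98], 60], [[21.5, -20.7, 1.3], [0, 0, -5.98], 60], [[23.5, -18.3, 1.3], [0, 0, -5.98], 60], [[25.3, -15.8, 1.2], [0, 0, -5.98], 60], [[26.8, -13.0, 1.3], [0, 0, -5.98], 60], [[28.0, -10.2, 1.2], [0, 0, -5.98], 60], [[29.0, -7.2, 1.3], [0, 0, -5.98], 60], [[29.5, -4.1, 1.2], [0, 0, -5.98], 60]]
[[[29.8, -1.0, 1.3], [0, 0, -5.98], 60], [[29.8, 2.1, 1.2], [0, 0, -5.98], 60], [[29.4, 5.2, 1.3], [0, 0, -5.98], 60], [[28.7, 8.2, 1.2], [0, 0, -5.98], 60], [[27.7, 11.1, 1.3], [0, 0, -5.98], 60], [[26.4, 14.0, 1.2], [0, 0, -5.98], 60], [[24.8, 16.6, 1.3], [0, 0, -5.98], 60], [[22.9, 19.1, 1.2], [0, 0, -5.98], 60]]
[[[20.8, 21.4, 1.3], [0, 0, -5.98], 60], [[18.4, 23.4, 1.2], [0, 0, -5.98], 60], [[15.9, 25.2, 1.3], [0, 0, -5.98], 60], [[13.2, 26.8, 1.2], [0, 0, -5.98], 60], [[10.3, 28.0, 1.3], [0, 0, -5.98], 60], [[7.3, 28.9, 1.2], [0, 0, -5.98], 60]]
```

>>> drive_tool --targets '[[[19.2,-22.8,1.3],[0,0,-6],60],[[21.5,-20.7,1.3],[0,0,-6],60],[[23.5,-18.3,1.3],[0,0,-6],60],[[25.3,-15.8,1.2],[0,0,-6],60],[[26.8,-13.0,1.3],[0,0,-6],60],[[28.0,-10.2,1.2],[0,0,-6],60],[[29.0,-7.2,1.3],[0,0,-6],60],[[29.5,-4.1,1.2],[0,0,-6],60]]'

```text
t: 1.47
ee_pos: [336.3, -451.4, 177.7]
tcp_rot: [0.824, 0.567, -0.0, 0.0]
force: [-0.4, 0.4, -0.0]
width: 60.2
grasp_force: 0.0
```

>>> drive_tool --targets '[[[29.8,-1.0,1.3],[0,0,-6],60],[[29.8,2.1,1.2],[0,0,-6],60],[[29.4,5.2,1.3],[0,0,-6],60],[[28.7,8.2,1.2],[0,0,-6],60],[[27.7,11.1,1.3],[0,0,-6],60],[[26.4,14.0,1.2],[0,0,-6],60],[[24.8,16.6,1.3],[0,0,-6],60],[[22.9,19.1,1.2],[0,0,-6],60]]'

```text
t: 2.13
ee_pos: [414.7, -225.9, 167.7]
tcp_rot: [0.522, 0.853, -0.0, 0.0]
force: [0.7, -0.1, 0.0]
width: 60.0
grasp_force: 0.0
```

>>> drive_tool --targets '[[[20.8,21.4,1.3],[0,0,-6],60],[[18.4,23.4,1.2],[0,0,-6],60],[[15.9,25.2,1.3],[0,0,-6],60],[[13.2,26.8,1.2],[0,0,-6],60],[[10.3,28.0,1.3],[0,0,-6],60],[[7.3,28.9,1.2],[0,0,-6],60],[[0,0,0],[0,0,0],60],[[0,0,0],[0,0,0],60]]'

```text
t: 2.8
ee_pos: [473.2, -56.5, 160.1]
tcp_rot: [0.234, 0.972, 0.0, 0.0]
force: [-0.6, -0.4, -1.0]
width: 60.2
grasp_force: 0.0
```

```bash
python3 - <<'E'
from plan import *
s=r.sense();print(s["t"],s["ee_pos"],yaw(s),s["tcp_rot"],s["joint_positions"],s["force"])
print(rows(s["ee_pos"],yaw(s),[474.9,-58.7,75],152.4,6,60))
E
```

```text
2.8 [473.16604462 -56.51044715 160.10342737] 152.934529021788 [2.34000847e-01 9.72236335e-01 3.02574613e-04 1.43081109e-04] [ 0.51989932  0.41754339 -0.69414905  2.15394023  0.4129426   0.70145497
  0.64507584] [-0.63992691 -0.35503627 -0.99546049]
[[[-0.4, -0.2, 14.2], [0, 0, np.float64(0.09)], 60], [[-0.4, -0.2, 14.2], [0, 0, np.float64(0.09)], 60], [[-0.4, -0.2, 14.2], [0, 0, np.float64(0.09)], 60], [[-0.4, -0.2, 14.2], [0, 0, np.float64(0.09)], 60], [[-0.5, -0.2, 14.2], [0, 0, np.float64(0.09)], 60], [[-0.4, -0.2, 14.1], [0, 0, np.float64(0.09)], 60]]
```

>>> drive_tool --targets '[[[-0.5,-0.2,15],[0,0,0.1],60],[[-0.5,-0.2,16],[0,0,0.1],60],[[-0.5,-0.2,16],[0,0,0.1],60],[[-0.5,-0.2,16],[0,0,0.1],60],[[-0.5,-0.2,14],[0,0,0.1],60],[[0,-0.2,8],[0,0,0],60],[[0,0,0],[0,0,0],60]]'

```text
t: 3.38
ee_pos: [473.2, -61.2, 73.8]
tcp_rot: [0.24, 0.971, -0.001, -0.001]
force: [-0.2, -0.4, -0.2]
width: 60.1
grasp_force: 0.0
```

>>> drive_tool --targets '[[[0,0,0],[0,0,0],45],[[0,0,0],[0,0,0],35],[[0,0,0],[0,0,0],30],[[0,0,0],[0,0,0],25],[[0,0,0],[0,0,0],20],[[0,0,0],[0,0,0],20]]'

```text
t: 3.88
ee_pos: [474.5, -60.2, 75.3]
tcp_rot: [0.24, 0.971, -0.0, 0.0]
force: [0.1, 0.9, -0.0]
width: 24.5
grasp_force: 0.0
```

```bash
python3 - <<'E'
from plan import *
s=r.sense();print(s)
c=read_camera("side");a=cv2.resize(c["color"][80:230,220:420],(800,600),interpolation=3);cv2.imwrite("pics/g1.png",a)
E
```

```text
{'t': 3.8833, 'joint_positions': array([ 0.40435391,  0.54031046, -0.55461682,  2.23218769,  0.5869225 ,
        0.51153355,  0.4776703 ]), 'qvel': array([-2.54911575e-03,  2.85088068e-03,  1.05810205e-03, -4.03559604e-04,
        2.25261949e-03,  2.94702996e-05, -1.82201306e-03]), 'joint_efforts': array([ 4.01773013e-02, -5.60580039e+01, -5.45980453e+00, -1.27030116e+01,
       -2.68640346e-02,  5.23636770e-02,  2.92919598e-03]), 'ee_pos': array([474.48376414, -60.2412204 ,  75.33075421]), 'tcp_rot': array([ 2.39527848e-01,  9.70889447e-01, -8.04516226e-06,  3.01999478e-04]), 'force': array([ 0.12861947,  0.85518468, -0.02144973]), 'ft_torque': array([-0.04126218, -0.18797171, -0.00658632]), 'grasp_force': 0.0, 'width': 24.47938496760412}
```

View pics/g1.png

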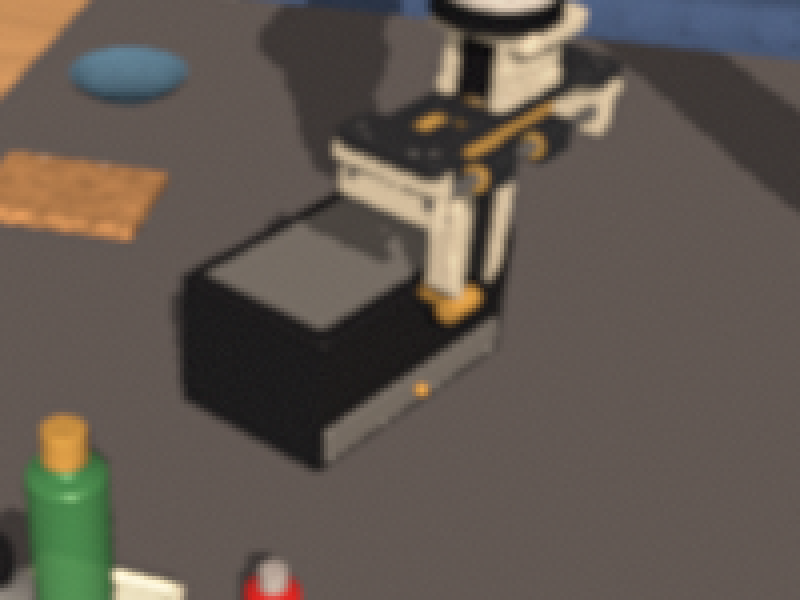

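The crop shows the near finger ending around (455,290), with the brass pull visible below it at (455,305). The grip force is 0, so I measure where the bar and fingertips really are.

```bash
python3 - <<'E'
from plan import *
print(r.sense()["width"],r.sense()["grasp_force"])
X=np.array([.886,-.463]);Y=np.array([.463,.886]);s=r.sense();e=s["ee_pos"];print("tcp box",(e[:2]-[552,-99])@X,(e[:2]-[552,-99])@Y)
for n in("side","top"):
    c=read_camera(n);v,u=np.mgrid[0:420,0:560];p=P(c,u,v).reshape(-1,3)
    a=(p[:,:2]-[552,-99])@X;b=(p[:,:2]-[552,-99])@Y
    hsv=cv2.cvtColor(c["color"],cv2.COLOR_BGR2HSV).reshape(-1,3)
    M=(a<-63)&(a>-110)&(abs(b)<60)&(p[:,2]>50)&(p[:,2]<125)
    for nm,m in(("brass",M&(hsv[:,1]>140)),("other",M&(hsv[:,1]<100))):
        q=np.c_[a,b,p[:,2]][m];
        if len(q): print(n,nm,len(q),np.percentile(q,[3,50,97],axis=0).round().tolist())
    if n=="side":
        for vv in range(140,166,2):
            print(vv,[ (hsv[vv*560+uu].tolist()[0:3],a[vv*560+uu].round(),b[vv*560+uu].round(),p[vv*560+uu,2].round()) for uu in (328,331,334,337)])
E
```

```text
22.103337374750527 0.0
tcp box -86.68331814418447 -1.565901095880827
side brass 68 [[-96.0, -11.0, 90.0], [-91.0, 6.0, 97.0], [-67.0, 15.0, 103.0]]
side other 82 [[-97.0, -24.0, 108.0], [-92.0, -13.0, 118.0], [-80.0, 24.0, 125.0]]
140 [([17, 66, 185], np.float64(-78.0), np.float64(22.0), np.float64(144.0)), ([18, 67, 202], np.float64(-87.0), np.float64(24.0), np.float64(148.0)), ([19, 66, 225], np.float64(-96.0), np.float64(25.0), np.float64(152.0)), ([18, 65, 152], np.float64(-97.0), np.float64(13.0), np.float64(148.0))]
142 [([18, 66, 196], np.float64(-80.0), np.float64(24.0), np.float64(140.0)), ([17, 66, 204], np.float64(-87.0), np.float64(22.0), np.float64(142.0)), ([18, 65, 222], np.float64(-95.0), np.float64(22.0), np.float64(146.0)), ([18, 66, 128], np.float64(-96.0), np.float64(10.0), np.float64(141.0))]
144 [([17, 66, 202], np.float64(-82.0), np.float64(26.0), np.float64(136.0)), ([18, 65, 204], np.float64(-89.0), np.float64(24.0), np.float64(138.0)), ([18, 67, 218], np.float64(-97.0), np.float64(24.0), np.float64(141.0)), ([18, 64, 111], np.float64(-81.0), np.float64(-14.0
[... 2286 characters left out ...]
), np.float64(-42.0), np.float64(50.0)), ([150, 19, 27], np.float64(-60.0), np.float64(-58.0), np.float64(42.0))]
162 [([0, 20, 26], np.float64(-62.0), np.float64(-13.0), np.float64(58.0)), ([10, 26, 29], np.float64(-60.0), np.float64(-30.0), np.float64(49.0)), ([140, 29, 26], np.float64(-62.0), np.float64(-41.0), np.float64(45.0)), ([15, 39, 52], np.float64(-61.0), np.float64(-59.0), np.float64(36.0))]
164 [([10, 26, 29], np.float64(-62.0), np.float64(-14.0), np.float64(51.0)), ([10, 26, 29], np.float64(-61.0), np.float64(-29.0), np.float64(44.0)), ([17, 42, 54], np.float64(-60.0), np.float64(-45.0), np.float64(36.0)), ([14, 45, 114], np.float64(-62.0), np.float64(-57.0), np.float64(31.0))]
```

Depth puts the visible fingertips near z≈108, while the reported TCP z is 75. The width has also dropped to 22 mm with no contact, so the fingers are above the bar. I reopen and check the tip height.

>>> drive_tool --targets '[[[0,0,0],[0,0,0],60],[[0,0,0],[0,0,0],60],[[0,0,0],[0,0,0],60],[[0,0,0],[0,0,0],60]]'

```text
t: 4.37
ee_pos: [474.3, -60.1, 75.0]
tcp_rot: [0.239, 0.971, -0.0, -0.0]
force: [0.3, -0.2, 0.1]
width: 42.3
grasp_force: 0.0
```

```bash
python3 - <<'E'
from plan import *
X=np.array([.886,-.463]);Y=np.array([.463,.886]);s=r.sense();e=s["ee_pos"];print(e,s["width"],"tcp box",(e[:2]-[552,-99])@X,(e[:2]-[552,-99])@Y)
c=read_camera("side");v,u=np.mgrid[0:420,0:560];p=P(c,u,v).reshape(-1,3)
a=(p[:,:2]-[552,-99])@X;b=(p[:,:2]-[552,-99])@Y;z=p[:,2]
for lo,hi in((20,60),(-60,-20)):
    M=(a<-66)&(a>-110)&(b>lo)&(b<hi)&(z>40)&(z<200)
    q=np.c_[a,b,z][M];print(lo,len(q),np.percentile(q,[1,5,50,95],axis=0).round().tolist() if len(q) else 0)
img=c["color"].copy()
for zz in(75,110):
  for bb in(-30,0,30):
    w=np.r_[np.array([552,-99])-86.7*X+(bb-1.6)*Y,zz];q=proj(c,w)
    cv2.circle(img,tuple(np.round(q).astype(int).tolist()),0,(0,0,255) if zz==75 else (255,0,255),-1)
cv2.imwrite("pics/g2.png",cv2.resize(img[80:190,260:400],(760,597),interpolation=0))
E
```

```text
[474.28994006 -60.14034433  74.96447369] 42.33746745360197 tcp box -86.84313368226694 -1.5501028276766906
20 192 [[-98.0, 21.0, 110.0], [-97.0, 22.0, 116.0], [-95.0, 33.0, 142.0], [-80.0, 37.0, 176.0]]
-60 217 [[-97.0, -41.0, 108.0], [-97.0, -37.0, 112.0], [-94.0, -25.0, 143.0], [-81.0, -22.0, 193.0]]
```

View pics/g2.png

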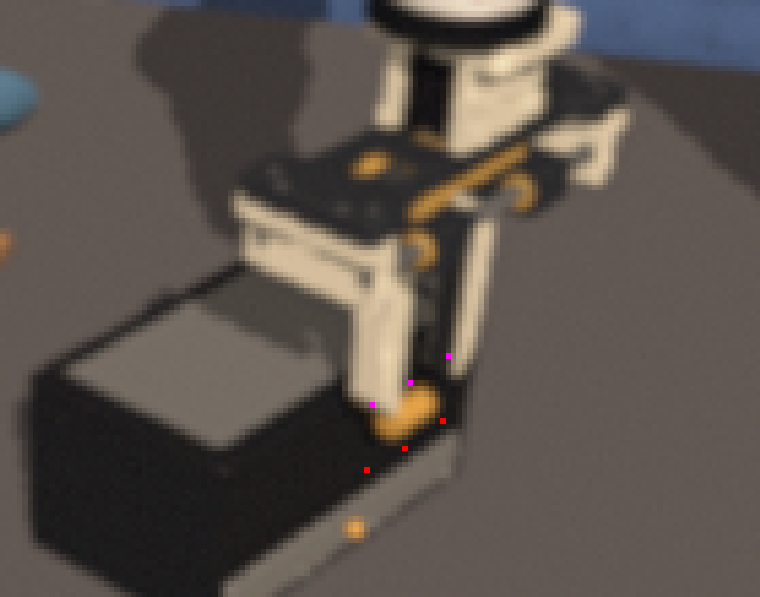

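The picture shows the fingertips at z≈109 (magenta dots at (372,405) and (448,356)). The reported TCP height (red dots) is about 34 mm lower. So the real tips sit about 34 mm behind the reported TCP, and I lower by that much with the force in view.

>>> drive_tool --targets '[[[0,1,0],[0,0,0],60],[[0,1,0],[0,0,0],60],[[0,0,6],[0,0,0],60],[[0,0,9],[0,0,0],60],[[0,0,9],[0,0,0],60],[[0,0,9],[0,0,0],60],[[0,0,0],[0,0,0],60],[[0,0,0],[0,0,0],30]]'

```text
t: 5.08
ee_pos: [474.6, -58.1, 41.1]
tcp_rot: [0.239, 0.971, -0.0, -0.001]
force: [-0.7, -0.8, 0.6]
width: 56.5
grasp_force: 0.0
```

>>> drive_tool --targets '[[[0,0,0],[0,0,0],20],[[0,0,0],[0,0,0],20],[[0,0,0],[0,0,0],20],[[0,0,0],[0,0,0],20],[[0,0,0],[0,0,0],20],[[0,0,0],[0,0,0],20],[[0,0,0],[0,0,0],20],[[0,0,0],[0,0,0],20]]'

```text
t: 5.75
ee_pos: [475.9, -57.7, 42.3]
tcp_rot: [0.239, 0.971, 0.001, 0.001]
force: [1.8, 3.8, 1.2]
width: 25.7
grasp_force: 30.0
```

```bash
python3 - <<'E'
import numpy as np,json
d=[.02,.04,.06]+[.07]*21+[.06,.05,.04,.03,.02,.02]+[.02]*6
th=np.r_[0,np.cumsum(d)];x=147*(1-np.cos(th))+4*np.sin(th);z=147*np.sin(th)+4*(np.cos(th)-1)
R=[[[round(-a,1),0,round(-b,1)],[0,0,0],20] for a,b in zip(np.diff(x),np.diff(z))]
for i in range(0,len(R),8):print(th[min(i+8,len(R))].round(2),json.dumps(R[i:i+8]))
E
```

```text
0.47 [[[-0.1, 0, -2.9], [0, 0, 0], 20], [[-0.4, 0, -5.9], [0, 0, 0], 20], [[-1.0, 0, -8.8], [0, 0, 0], 20], [[-1.9, 0, -10.1], [0, 0, 0], 20], [[-2.6, 0, -10.0], [0, 0, 0], 20], [[-3.3, 0, -9.8], [0, 0, 0], 20], [[-3.9, 0, -9.5], [0, 0, 0], 20], [[-4.6, 0, -9.2], [0, 0, 0], 20]]
1.03 [[[-5.2, 0, -8.9], [0, 0, 0], 20], [[-5.8, 0, -8.5], [0, 0, 0], 20], [[-6.4, 0, -8.1], [0, 0, 0], 20], [[-7.0, 0, -7.6], [0, 0, 0], 20], [[-7.5, 0, -7.1], [0, 0, 0], 20], [[-7.9, 0, -6.5], [0, 0, 0], 20], [[-8.4, 0, -6.0], [0, 0, 0], 20], [[-8.8, 0, -5.4], [0, 0, 0], 20]]
1.59 [[[-9.1, 0, -4.7], [0, 0, 0], 20], [[-9.4, 0, -4.1], [0, 0, 0], 20], [[-9.7, 0, -3.4], [0, 0, 0], 20], [[-9.9, 0, -2.7], [0, 0, 0], 20], [[-10.1, 0, -2.0], [0, 0, 0], 20], [[-10.2, 0, -1.3], [0, 0, 0], 20], [[-10.3, 0, -0.6], [0, 0, 0], 20], [[-10.3, 0, 0.1], [0, 0, 0], 20]]
1.85 [[[-8.8, 0, 0.7], [0, 0, 0], 20], [[-7.3, 0, 1.0], [0, 0, 0], 20], [[-5.8, 0, 1.0], [0, 0, 0], 20], [[-4.3, 0, 0.9], [0, 0, 0], 20], [[-2.9, 0, 0.7], [0, 0, 0], 20], [[-2.8, 0, 0.7], [0, 0, 0], 20], [[-2.8, 0, 0.8], [0, 0, 0], 20], [[-2.8, 0, 0.9], [0, 0, 0], 20]]
1.93 [[[-2.8, 0, 0.9], [0, 0, 0], 20], [[-2.8, 0, 1.0], [0, 0, 0], 20], [[-2.8, 0, 1.0], [0, 0, 0], 20], [[-2.7, 0, 1.1], [0, 0, 0], 20]]
```

>>> drive_tool --targets '[[[-0.1,0,-2.9],[0,0,0],20],[[-0.4,0,-5.9],[0,0,0],20],[[-1.0,0,-8.8],[0,0,0],20],[[-1.9,0,-10.1],[0,0,0],20],[[-2.6,0,-10.0],[0,0,0],20],[[-3.3,0,-9.8],[0,0,0],20],[[-3.9,0,-9.5],[0,0,0],20],[[-4.6,0,-9.2],[0,0,0],20]]'

```text
t: 6.42
ee_pos: [491.9, -66.0, 108.9]
tcp_rot: [0.239, 0.971, 0.001, 0.001]
force: [5.9, 3.6, -5.4]
width: 25.7
grasp_force: 30.0
```

>>> drive_tool --targets '[[[-5.2,0,-8.9],[0,0,0],20],[[-5.8,0,-8.5],[0,0,0],20],[[-6.4,0,-8.1],[0,0,0],20],[[-7.0,0,-7.6],[0,0,0],20],[[-7.5,0,-7.1],[0,0,0],20],[[-7.9,0,-6.5],[0,0,0],20],[[-8.4,0,-6.0],[0,0,0],20],[[-8.8,0,-5.4],[0,0,0],20]]'

```text
t: 7.08
ee_pos: [541.6, -92.1, 166.5]
tcp_rot: [0.239, 0.971, 0.001, -0.0]
force: [3.8, 6.2, -5.5]
width: 26.1
grasp_force: 30.0
```

>>> drive_tool --targets '[[[-9.1,0,-4.7],[0,0,0],20],[[-9.4,0,-4.1],[0,0,0],20],[[-9.7,0,-3.4],[0,0,0],20],[[-9.9,0,-2.7],[0,0,0],20],[[-10.1,0,-2.0],[0,0,0],20],[[-10.2,0,-1.3],[0,0,0],20],[[-10.3,0,-0.6],[0,0,0],20],[[-10.3,0,0.1],[0,0,0],20]]'

```text
t: 7.75
ee_pos: [611.6, -128.8, 185.6]
tcp_rot: [0.239, 0.971, 0.001, -0.0]
force: [0.7, 5.0, 2.3]
width: 25.6
grasp_force: 30.0
```

>>> drive_tool --targets '[[[-8.8,0,0.7],[0,0,0],20],[[-7.3,0,1.0],[0,0,0],20],[[-5.8,0,1.0],[0,0,0],20],[[-4.3,0,0.9],[0,0,0],20],[[-2.9,0,0.7],[0,0,0],20],[[-2.8,0,0.7],[0,0,0],20]]'

```text
t: 8.25
ee_pos: [640.3, -143.8, 180.8]
tcp_rot: [0.239, 0.971, 0.001, 0.0]
force: [0.3, 5.3, 5.4]
width: 25.7
grasp_force: 30.0
```

```bash
python3 - <<'E'
from plan import *
s=r.sense();print(s["t"],s["ee_pos"],s["force"],s["ft_torque"],s["width"],s["grasp_force"],s["joint_positions"])
e=s["ee_pos"];g=np.array([e[0],e[1]]);X=np.array([.886,-.463]);dx=(g-[475.9,-57.7])@X;dz=e[2]-42.3
print(dx,dz,"theta",np.arctan2(dz+4,dx-147))
E
```

```text
8.25 [ 640.34366256 -143.80808397  180.79934556] [0.25178782 5.29247975 5.37500343] [ 0.99629577 -0.3167955   0.01116982] 25.67787591146444 30.00093787908554 [ 0.55410385  0.59808766 -0.6546225   1.74546439  0.43491046  0.94641805
  0.81149883]
185.56512791056193 138.4993455609153 theta 1.3064939262560713
```

>>> drive_tool --targets '[[[-2.8,0,0.8],[0,0,0],20],[[-2.8,0,0.9],[0,0,0],20],[[-2.8,0,0.9],[0,0,0],20],[[-2.2,0,0.8],[0,0,0],20]]'

```text
t: 8.58
ee_pos: [649.9, -148.8, 177.5]
tcp_rot: [0.239, 0.971, 0.001, 0.001]
force: [1.8, 3.8, 5.7]
width: 25.4
grasp_force: 30.0
```

>>> drive_tool --targets '[[[-1.5,0,0.6],[0,0,0],20],[[-1.5,0,0.6],[0,0,0],20],[[-1.5,0,0.6],[0,0,0],20]]'

```text
t: 8.83
ee_pos: [654.0, -150.9, 175.9]
tcp_rot: [0.239, 0.971, 0.001, 0.001]
force: [2.1, 3.6, 5.4]
width: 25.7
grasp_force: 30.0
```

>>> drive_tool --targets '[[[-0.8,0,0.3],[0,0,0],20],[[-0.8,0,0.3],[0,0,0],20],[[0,0,0],[0,0,0],20]]'

```text
t: 9.08
ee_pos: [655.5, -151.7, 175.2]
tcp_rot: [0.239, 0.971, 0.001, 0.001]
force: [2.5, 3.4, 4.9]
width: 26.0
grasp_force: 30.0
```

>>> drive_tool --targets '[[[-1,0,0.4],[0,0,0],20],[[-1,0,0.4],[0,0,0],20],[[0,0,0],[0,0,0],20]]'

```text
t: 9.33
ee_pos: [657.2, -152.6, 174.4]
tcp_rot: [0.239, 0.971, 0.001, 0.001]
force: [3.6, 3.4, 5.6]
width: 26.1
grasp_force: 30.0
```

>>> drive_tool --targets '[[[-1,0,0.4],[0,0,0],20],[[-1,0,0.4],[0,0,0],20],[[0,0,0],[0,0,0],20]]'

```text
t: 9.58
ee_pos: [658.0, -153.1, 174.0]
tcp_rot: [0.239, 0.971, 0.0, -0.0]
force: [-2.6, 4.1, 10.9]
width: 25.3
grasp_force: 30.0
```

```bash
python3 - <<'E'
from plan import *
X=np.array([.886,-.463]);Y=np.array([.463,.886])
for n in("side","top"):
    c=read_camera(n);v,u=np.mgrid[0:420,0:560];p=P(c,u,v).reshape(-1,3)
    a=(p[:,:2]-[552,-99])@X;b=(p[:,:2]-[552,-99])@Y;z=p[:,2]
    M=(a>45)&(a<125)&(b>30)&(b<98)&(z>110)&(z<200);q=np.c_[a,z][M]
    if len(q)>30:
        l,y0,x,y=cv2.fitLine(q.astype(np.float32),cv2.DIST_HUBER,0,.01,.01).ravel();print(n,len(q),"lid angle",np.pi-np.arctan2(abs(y0),abs(l)),x,y)
s=r.sense();print(s["t"],s["ee_pos"],s["force"])
cv2.imwrite("pics/open.png",read_camera("side")["color"])
E
```

```text
side 768 lid angle 1.9208287 82.913025 156.24156
top 781 lid angle 1.9220084 84.85542 157.32112
9.6833 [ 657.98613991 -153.0342359   173.96899582] [-1.33578296  4.75416     9.7872592 ]
```

View pics/open.png

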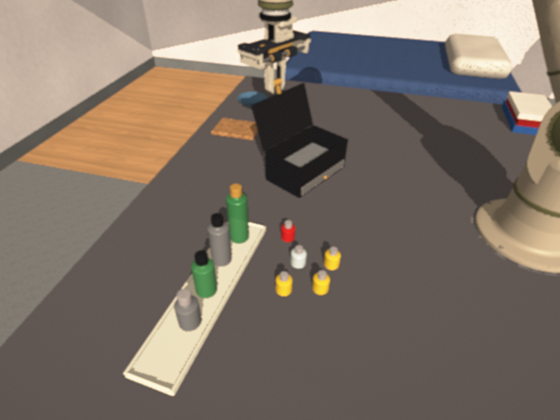

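The lid is on its stop: both cameras give 1.921 rad, and the lid stands at (285,120) in the side picture. I release, rise, and go to the mini.

>>> drive_tool --targets '[[[0,0,0],[0,0,0],45],[[0,0,0],[0,0,0],60],[[0,0,0],[0,0,0],60],[[0,0,0],[0,0,0],60],[[0,0,-10],[0,0,0],60],[[0,0,-20],[0,0,0],60],[[0,0,-20],[0,0,0],60]]'

```text
t: 10.32
ee_pos: [657.4, -154.5, 223.0]
tcp_rot: [0.239, 0.971, -0.0, -0.001]
force: [1.1, -0.2, 1.2]
width: 59.4
grasp_force: 0.0
```

```bash
python3 - <<'E'
from plan import *
import json
s=r.sense();print(s["ee_pos"],s["width"],yaw(s))
R=rows(s["ee_pos"],yaw(s),[498.3,234.3,100],138,14,60)
for i in range(0,len(R),8):print(json.dumps(R[i:i+8]))
for n in("side","top"):
    c=read_camera(n);v,u=np.mgrid[0:420,0:560];p=P(c,u,v).reshape(-1,3)
    X=np.array([.886,-.463]);a=(p[:,:2]-[552,-99])@X;b=(p[:,:2]-[552,-99])@np.array([.463,.886]);M=(a>45)&(a<125)&(b>30)&(b<98)&(p[:,2]>110)&(p[:,2]<200);q=np.c_[a,p[:,2]][M]
    l,y0,x,y=cv2.fitLine(q.astype(np.float32),cv2.DIST_HUBER,0,.01,.01).ravel();print(n,np.pi-np.arctan2(abs(y0),abs(l)))
E
```

```text
[ 657.39013627 -154.48316039  222.99341124] 59.35497431356053 152.28778238625625
[[[23.0, 19.3, 8.8], [0, 0, 1.02], 60], [[23.3, 18.9, 8.8], [0, 0, 1.02], 60], [[23.6, 18.5, 8.8], [0, 0, 1.02], 60], [[24.0, 18.0, 8.8], [0, 0, 1.02], 60], [[24.3, 17.6, 8.8], [0, 0, 1.02], 60], [[24.6, 17.2, 8.8], [0, 0, 1.02], 60], [[24.9, 16.7, 8.8], [0, 0, 1.02], 60], [[25.2, 16.3, 8.8], [0, 0, 1.02], 60]]
[[[25.5, 15.9, 8.8], [0, 0, 1.02], 60], [[25.8, 15.4, 8.8], [0, 0, 1.02], 60], [[26.0, 14.9, 8.7], [0, 0, 1.02], 60], [[26.3, 14.5, 8.8], [0, 0, 1.02], 60], [[26.5, 14.0, 8.7], [0, 0, 1.02], 60], [[26.8, 13.5, 8.8], [0, 0, 1.02], 60]]
side 1.9222357
top 1.9220496
```

>>> drive_tool --targets '[[[23.0,19.3,3],[0,0,1],60],[[23.3,18.9,4],[0,0,1],60],[[23.6,18.5,10],[0,0,1],60],[[24.0,18.0,10],[0,0,1],60],[[24.3,17.6,10],[0,0,1],60],[[24.6,17.2,10],[0,0,1],60],[[24.9,16.7,10],[0,0,1],60],[[25.2,16.3,10],[0,0,1],60]]'

```text
t: 11.08
ee_pos: [565.9, 68.5, 155.2]
tcp_rot: [0.307, 0.952, -0.0, -0.0]
force: [0.1, 0.9, -0.3]
width: 59.9
grasp_force: 0.0
```

>>> drive_tool --targets '[[[25.5,15.9,10],[0,0,1],60],[[25.8,15.4,10],[0,0,1],60],[[26.0,14.9,10],[0,0,1],60],[[26.3,14.5,10],[0,0,1],60],[[26.5,14.0,10],[0,0,1],60],[[26.8,13.5,10],[0,0,1],60],[[0,0,0],[0,0,0],60],[[0,0,0],[0,0,0],60]]'

```text
t: 11.75
ee_pos: [496.8, 235.8, 95.2]
tcp_rot: [0.354, 0.935, -0.0, -0.001]
force: [-0.3, -0.5, -0.3]
width: 60.3
grasp_force: 0.0
```

```bash
python3 - <<'E'
from plan import *
s=r.sense();e=s["ee_pos"];y=yaw(s);print(e,s["width"],y,s["joint_positions"])
a=np.radians(y);t=np.array([np.sin(a),-np.cos(a)]);xx=np.array([np.cos(a),np.sin(a)])
for n in("side","top"):
    c=read_camera(n);v,u=np.mgrid[0:420,0:560];p=P(c,u,v).reshape(-1,3)
    d=p[:,:2]-e[:2];q=np.c_[d@xx,d@t,p[:,2]];M=(abs(q[:,0])<20)&(abs(q[:,1])<60)&(q[:,2]>70)&(q[:,2]<200)
    for sg in(1,-1):
        k=q[M&(q[:,1]*sg>15)]
        if len(k): print(n,sg,len(k),np.percentile(k,[0.5,3,50,97],axis=0).round().tolist())
print(rows(e,y,[498.3,234.3,e[2]],138,1,60))
E
```

```text
[496.78520725 235.7602677   95.17624537] 60.255395188033255 138.52661294840362 [-0.17833877  0.56698378 -0.52883273  2.06130876  0.47443856  0.63354867
 -0.18209008]
side 1 307 [[-8.0, 28.0, 129.0], [-7.0, 31.0, 135.0], [8.0, 43.0, 166.0], [10.0, 47.0, 194.0]]
side -1 347 [[-8.0, -47.0, 128.0], [-7.0, -45.0, 131.0], [8.0, -33.0, 166.0], [10.0, -30.0, 197.0]]
[[[-2.1, -0.1, -0.0], [0, 0, np.float64(0.53)], 60]]
```

>>> drive_tool --targets '[[[-2,0,10],[0,0,0],60],[[0,0,20],[0,0,0],60],[[0,0,22],[0,0,0],60],[[0,0,22],[0,0,0],60],[[0,0,20],[0,0,0],60],[[0,0,14],[0,0,0],60],[[0,0,9],[0,0,0],60],[[0,0,0],[0,0,0],60]]'

```text
t: 12.52
ee_pos: [499.1, 231.2, -23.2]
tcp_rot: [0.357, 0.934, -0.001, -0.001]
force: [-1.0, -0.4, -0.1]
width: 59.7
grasp_force: 0.0
```

>>> drive_tool --targets '[[[0,0,2.5],[0,0,0],60],[[0,0,2.5],[0,0,0],60],[[0,0,0],[0,0,0],60],[[0,0,0],[0,0,0],26],[[0,0,0],[0,0,0],26],[[0,0,0],[0,0,0],26],[[0,0,0],[0,0,0],26],[[0,0,0],[0,0,0],26]]'

```text
t: 13.18
ee_pos: [499.7, 233.0, -26.1]
tcp_rot: [0.356, 0.934, 0.0, 0.0]
force: [0.8, 0.3, 1.2]
width: 31.1
grasp_force: 20.1
```

>>> drive_tool --targets '[[[0,0,0],[0,0,0],26],[[0,0,0],[0,0,0],26],[[0,0,0],[0,0,0],26],[[0,0,0],[0,0,0],26],[[0,0,0],[0,0,0],26]]'

```text
t: 13.6
ee_pos: [499.7, 233.0, -26.2]
tcp_rot: [0.356, 0.935, 0.0, 0.0]
force: [0.1, 0.3, 5.4]
width: 31.1
grasp_force: 30.0
```

>>> drive_tool --targets '[[[0,0,-4],[0,0,0],26],[[0,0,-10],[0,0,0],26],[[0,0,-20],[0,0,0],26],[[0,0,-25],[0,0,0],26],[[0,0,-25],[0,0,0],26],[[0,0,-25],[0,0,0],26],[[0,0,-18],[0,0,0],26],[[0,0,-9],[0,0,0],26]]'

```text
t: 14.27
ee_pos: [499.9, 232.8, 112.4]
tcp_rot: [0.356, 0.934, 0.001, 0.001]
force: [0.2, 0.5, -0.7]
width: 31.3
grasp_force: 30.0
```

```bash
python3 - <<'E'
from plan import *
import json
s=r.sense();e=s["ee_pos"];print(e,s["width"],yaw(s),s["grasp_force"],s["force"])
R=rows(e,yaw(s),[541.4,-93.4,110],152.4,14,26)
for i in range(0,len(R),8):print(json.dumps(R[i:i+8]))
for n in("side","top"):
    c=read_camera(n);v,u=np.mgrid[0:420,0:560];p=P(c,u,v).reshape(-1,3)
    d=p-e; M=(np.hypot(d[:,0],d[:,1])<30)&(p[:,2]>70)&(d[:,2]<75)&(c["color"].reshape(-1,3).min(1)>120)
    q=p[M];print(n,len(q),np.percentile(q,[1,50,99],axis=0).round().tolist())
    old=p[(np.hypot(p[:,0]-498,p[:,1]-234)<14)]; print(np.percentile(old[:,2],[5,50]))
E
```

```text
[499.93865173 232.83641117 112.35084565] 31.29645226281739 138.27180134113033 29.999848605366424 [ 0.19994826  0.50549848 -0.69338208]
[[[-17.7, -15.4, 0.2], [0, 0, -1.01], 26], [[-17.4, -15.7, 0.2], [0, 0, -1.01], 26], [[-17.2, -16.0, 0.2], [0, 0, -1.01], 26], [[-16.9, -16.3, 0.2], [0, 0, -1.01], 26], [[-16.6, -16.6, 0.2], [0, 0, -1.01], 26], [[-16.3, -16.9, 0.2], [0, 0, -1.01], 26], [[-16.0, -17.2, 0.1], [0, 0, -1.01], 26], [[-15.7, -17.5, 0.2], [0, 0, -1.01], 26]]
[[[-15.4, -17.8, 0.1], [0, 0, -1.01], 26], [[-15.0, -18.0, 0.2], [0, 0, -1.01], 26], [[-14.7, -18.3, 0.1], [0, 0, -1.01], 26], [[-14.4, -18.6, 0.2], [0, 0, -1.01], 26], [[-14.1, -18.8, 0.1], [0, 0, -1.01], 26], [[-13.8, -19.1, 0.2], [0, 0, -1.01], 26]]
side 529 [[474.0, 218.0, 141.0], [495.0, 245.0, 167.0], [522.0, 260.0, 187.0]]
[  0.48252597 174.46052275]Traceback (most recent call last):
  File "<stdin>", line 9, in <module>
    return _quantile_unchecked(
        a, q, axis, out, overwrite_input, method, keepdims, weights)
    return _ureduce(a,
                    func=_quantile_ureduce_func,
    ...<5 lines>...
                    overwrite_input=overwrite_input,
                    method=method)
    r = func(a, **kwargs)
    result = _quantile(arr,
                       quantiles=q,
    ...<2 lines>...
                       out=out,
                       weights=wgt)
    slices_having_nans = np.isnan(arr[-1, ...])
                                  ~~~^^^^^^^^^
IndexError: index -1 is out of bounds for axis 0 with size 0
```

>>> drive_tool --targets '[[[-17.7,-15.4,0],[0,0,-1],26],[[-17.4,-15.7,0],[0,0,-1],26],[[-17.2,-16.0,0],[0,0,-1],26],[[-16.9,-16.3,0],[0,0,-1],26],[[-16.6,-16.6,0],[0,0,-1],26],[[-16.3,-16.9,0],[0,0,-1],26],[[-16.0,-17.2,0],[0,0,-1],26],[[-15.7,-17.5,0],[0,0,-1],26]]'

```text
t: 15.03
ee_pos: [522.3, 45.1, 108.2]
tcp_rot: [0.289, 0.957, -0.0, -0.001]
force: [1.1, -0.2, -2.1]
width: 31.4
grasp_force: 30.0
```

>>> drive_tool --targets '[[[-15.4,-17.8,0],[0,0,-1],26],[[-15.0,-18.0,0],[0,0,-1],26],[[-14.7,-18.3,0],[0,0,-1],26],[[-14.4,-18.6,0],[0,0,-1],26],[[-14.1,-18.8,0],[0,0,-1],26],[[-13.8,-19.1,0],[0,0,-1],26],[[0,0,0],[0,0,0],26],[[0,0,0],[0,0,0],26]]'

```text
t: 15.7
ee_pos: [539.7, -94.8, 108.1]
tcp_rot: [0.241, 0.971, -0.0, -0.001]
force: [0.0, 1.9, -1.2]
width: 31.1
grasp_force: 30.0
```

```bash
python3 - <<'E'
from plan import *
s=r.sense();e=s["ee_pos"];print(s["t"],e,s["width"],yaw(s),s["force"]);print(rows(e,yaw(s),[541.4,-93.4,10],152.4,1,26))
c=read_camera("side");cv2.imwrite("pics/carry.png",cv2.resize(c["color"][60:210,220:420],(800,600),interpolation=3))
E
```

```text
15.7 [539.69015549 -94.82738371 108.12213243] 31.06361726339452 152.11787303376846 [ 0.01890851  1.87184022 -1.19333617]
[[[-0.8, 2.1, 98.1], [0, 0, np.float64(-0.28)], 26]]
```

View pics/carry.png

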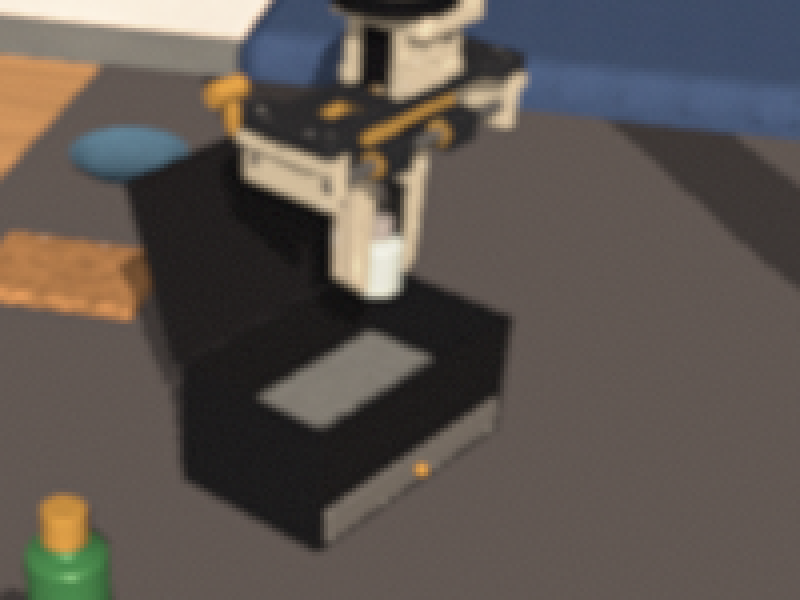

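The bottle hangs upright between the fingers at (385,265), over the open compartment, and the lid stays back. I lower it, slowing for the end.

>>> drive_tool --targets '[[[0,1,10],[0,0,0],26],[[0,1,20],[0,0,0],26],[[0,0,20],[0,0,0],26],[[0,0,18],[0,0,0],26],[[0,0,12],[0,0,0],26],[[0,0,8],[0,0,0],26],[[0,0,4],[0,0,0],26],[[0,0,0],[0,0,0],26]]'

```text
t: 16.42
ee_pos: [541.4, -91.0, 16.9]
tcp_rot: [0.239, 0.971, 0.0, -0.001]
force: [0.2, -0.7, -1.8]
width: 31.0
grasp_force: 30.0
```

>>> drive_tool --targets '[[[0,0,1.5],[0,0,0],26],[[0,0,1],[0,0,0],26],[[0,0,0],[0,0,0],26],[[0,0,0],[0,0,0],26]]'

```text
t: 16.75
ee_pos: [541.9, -91.9, 15.6]
tcp_rot: [0.24, 0.971, 0.0, 0.0]
force: [0.8, -0.7, -1.2]
width: 31.3
grasp_force: 30.0
```

>>> drive_tool --targets '[[[0,0,1],[0,0,0],26],[[0,0,1],[0,0,0],26],[[0,0,1],[0,0,0],26],[[0,0,1],[0,0,0],26],[[0,0,0],[0,0,0],26]]'

```text
t: 17.17
ee_pos: [541.5, -91.7, 10.9]
tcp_rot: [0.239, 0.971, -0.0, -0.0]
force: [0.4, 0.7, -0.9]
width: 31.2
grasp_force: 30.0
```

>>> drive_tool --targets '[[[0,0,0.8],[0,0,0],26],[[0,0,0.7],[0,0,0],26],[[0,0,0],[0,0,0],26]]'

```text
t: 17.42
ee_pos: [541.5, -91.7, 9.5]
tcp_rot: [0.239, 0.971, -0.0, -0.0]
force: [0.6, 0.4, -0.8]
width: 31.5
grasp_force: 30.0
```

>>> drive_tool --targets '[[[0,0,0.5],[0,0,0],26],[[0,0,0.5],[0,0,0],26],[[0,0,0],[0,0,0],26]]'

```text
t: 17.67
ee_pos: [541.7, -91.7, 8.9]
tcp_rot: [0.239, 0.971, -0.0, 0.0]
force: [-0.4, 0.2, 2.9]
width: 31.0
grasp_force: 30.0
```

Contact shows as an upward force. I release and rise.

>>> drive_tool --targets '[[[0,0,0],[0,0,0],36],[[0,0,0],[0,0,0],42],[[0,0,0],[0,0,0],60],[[0,0,0],[0,0,0],60],[[0,0,0],[0,0,0],60],[[0,0,-4],[0,0,0],60],[[0,0,-14],[0,0,0],60]]'

```text
t: 18.25
ee_pos: [540.6, -91.6, 25.6]
tcp_rot: [0.239, 0.971, -0.0, -0.001]
force: [-0.6, -0.2, -0.3]
width: 59.7
grasp_force: 0.0
```

>>> drive_tool --targets '[[[0,0,-25],[0,0,0],60],[[0,0,-35],[0,0,0],60],[[0,0,-35],[0,0,0],60],[[0,0,-35],[0,0,0],60],[[0,0,-35],[0,0,0],60],[[0,0,-30],[0,0,0],60],[[0,0,-2],[0,0,0],60]]'

```text
t: 18.83
ee_pos: [544.1, -91.3, 229.2]
tcp_rot: [0.239, 0.971, 0.0, 0.004]
force: [0.2, 0.5, -0.2]
width: 60.4
grasp_force: 0.0
```

```bash
python3 - <<'E'
from plan import *
import json
s=r.sense();e=s["ee_pos"];print(s["t"],e,s["width"],yaw(s),s["force"])
R=rows(e,yaw(s),[657.8,-153.2,225],152.3,6,60);print(json.dumps(R))
c=read_camera("side");cv2.imwrite("pics/placed.png",cv2.resize(c["color"][60:210,220:420],(800,600),interpolation=3))
for n in("top","side"):
    c=read_camera(n);v,u=np.mgrid[0:420,0:560];p=P(c,u,v).reshape(-1,3)
    X=np.array([.886,-.463]);Y=np.array([.463,.886]);a=(p[:,:2]-[552,-99])@X;b=(p[:,:2]-[552,-99])@Y;z=p[:,2]
    q=np.c_[a,b,z][(abs(a)<48)&(abs(b)<85)&(z>60)&(z<92)];print(n,len(q),np.percentile(q,[2,50,98],axis=0).round().tolist() if len(q) else 0)
E
```

```text
18.8333 [544.058415   -91.25977701 229.22121911] 60.36209301399719 152.28723727146007 [ 0.23674219  0.45260602 -0.17824052]
[[[-21.6, -0.3, 0.7], [0, 0, -0.0], 60], [[-21.6, -0.3, 0.7], [0, 0, -0.0], 60], [[-21.6, -0.3, 0.7], [0, 0, -0.0], 60], [[-21.6, -0.3, 0.7], [0, 0, -0.0], 60], [[-21.5, -0.4, 0.7], [0, 0, -0.0], 60], [[-21.6, -0.3, 0.7], [0, 0, -0.0], 60]]
top 127 [[-28.0, -14.0, 62.0], [-16.0, 2.0, 68.0], [-0.0, 14.0, 83.0]]
side 97 [[-30.0, -8.0, 61.0], [-19.0, 6.0, 69.0], [-3.0, 17.0, 82.0]]
```

View pics/placed.png

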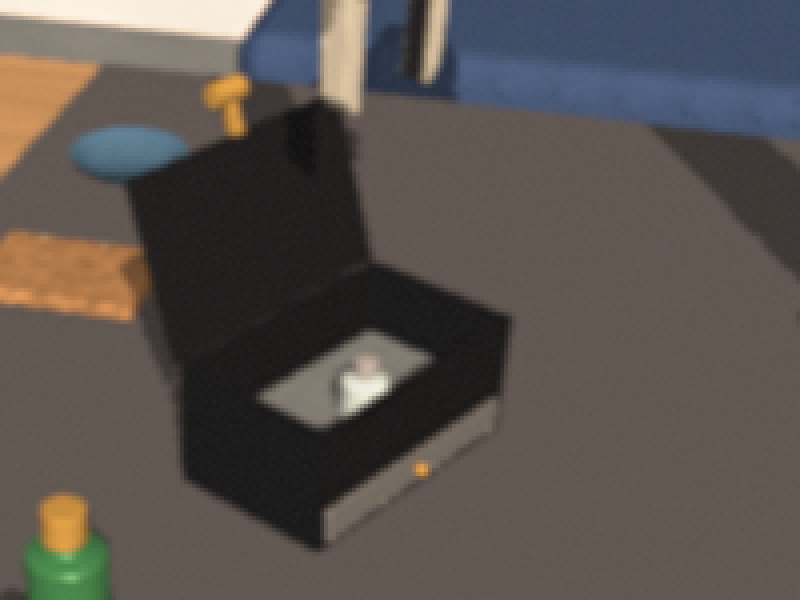

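The bottle stands upright in the compartment at (365,385), with its cap top at z≈82, which fits 35+46 mm. Next is back to the pull at (225,95).

>>> drive_tool --targets '[[[-18,-0.3,0],[0,0,0],60],[[-24,-0.3,0],[0,0,0],60],[[-26,-0.3,0],[0,0,0],60],[[-25,-0.4,0],[0,0,0],60],[[-20,-0.4,0],[0,0,0],60],[[-15,0,0],[0,0,0],60],[[0,0,0],[0,0,0],60],[[0,0,0],[0,0,0],60]]'

```text
t: 19.65
ee_pos: [653.3, -152.5, 221.2]
tcp_rot: [0.239, 0.971, 0.0, -0.002]
force: [-0.2, 0.1, -0.4]
width: 60.3
grasp_force: 0.0
```

```bash
python3 - <<'E'
from plan import *
s=r.sense();e=s["ee_pos"];print(s["t"],e,yaw(s),rows(e,yaw(s),[658,-153.1,174],152.3,1,60))
E
```

```text
19.65 [ 653.30320541 -152.47516128  221.15693951] 152.2957651533824 [[[-4.4, 1.6, 47.2], [0, 0, np.float64(-0.0)], 60]]
```

>>> drive_tool --targets '[[[-4.4,1.6,8],[0,0,0],60],[[0,0,12],[0,0,0],60],[[0,0,12],[0,0,0],60],[[0,0,10],[0,0,0],60],[[0,0,5],[0,0,0],60],[[0,0,0],[0,0,0],60],[[0,0,0],[0,0,0],60]]'

```text
t: 20.23
ee_pos: [658.6, -153.3, 176.3]
tcp_rot: [0.239, 0.971, 0.0, -0.0]
force: [0.6, 0.0, 0.6]
width: 59.7
grasp_force: 0.0
```

```bash
python3 - <<'E'
from plan import *
s=r.sense();e=s["ee_pos"];print(s["t"],e,yaw(s),s["force"],rows(e,yaw(s),[658,-153.1,174],152.3,1,60))
E
```

```text
20.2333 [ 658.57026754 -153.3075716   176.26968325] 152.29489681131142 [0.59399907 0.04070377 0.55829037] [[[0.6, -0.1, 2.3], [0, 0, np.float64(-0.01)], 60]]
```

>>> drive_tool --targets '[[[0.6,0,2.2],[0,0,0],45],[[0,0,0],[0,0,0],36],[[0,0,0],[0,0,0],30],[[0,0,0],[0,0,0],20],[[0,0,0],[0,0,0],20],[[0,0,0],[0,0,0],20],[[0,0,0],[0,0,0],20],[[0,0,0],[0,0,0],20]]'

```text
t: 20.9
ee_pos: [658.3, -153.2, 174.6]
tcp_rot: [0.24, 0.971, -0.0, 0.0]
force: [-1.4, -0.1, 1.5]
width: 25.7
grasp_force: 30.0
```

```bash
python3 - <<'E'
from plan import *
import json
s=r.sense();e=s["ee_pos"];print(s["t"],e,yaw(s),s["force"],s["width"],s["grasp_force"])
d=[.02,.04,.06]+[.07]*21+[.06,.06,.05,.04,.03,.02,.02,.015,.01,.01,.01,.005]
th=1.92-np.r_[0,np.cumsum(d)];print(th[-1]);x=147*(1-np.cos(th))+4*np.sin(th);z=147*np.sin(th)+4*(np.cos(th)-1)
R=[[[round(-a,1),0,round(-b,1)],[0,0,0],20] for a,b in zip(np.diff(x),np.diff(z))]
for i in range(0,len(R),8):print(th[min(i+8,len(R))].round(3),json.dumps(R[i:i+8]))
E
```

```text
20.9 [ 658.31050217 -153.16536838  174.61475365] 152.28235620397766 [-1.43372815 -0.12034418  1.4787182 ] 25.714143918917934 30.000211894512177
-1.1102230246251565e-15
1.45 [[[2.7, 0, -1.1], [0, 0, 0], 20], [[5.6, 0, -1.9], [0, 0, 0], 20], [[8.5, 0, -2.5], [0, 0, 0], 20], [[10.0, 0, -2.3], [0, 0, 0], 20], [[10.2, 0, -1.6], [0, 0, 0], 20], [[10.3, 0, -0.8], [0, 0, 0], 20], [[10.3, 0, -0.1], [0, 0, 0], 20], [[10.3, 0, 0.6], [0, 0, 0], 20]]
0.89 [[[10.2, 0, 1.3], [0, 0, 0], 20], [[10.1, 0, 2.0], [0, 0, 0], 20], [[9.9, 0, 2.7], [0, 0, 0], 20], [[9.7, 0, 3.4], [0, 0, 0], 20], [[9.4, 0, 4.1], [0, 0, 0], 20], [[9.1, 0, 4.7], [0, 0, 0], 20], [[8.8, 0, 5.4], [0, 0, 0], 20], [[8.4, 0, 6.0], [0, 0, 0], 20]]
0.33 [[[7.9, 0, 6.5], [0, 0, 0], 20], [[7.5, 0, 7.1], [0, 0, 0], 20], [[7.0, 0, 7.6], [0, 0, 0], 20], [[6.4, 0, 8.1], [0, 0, 0], 20], [[5.8, 0, 8.5], [0, 0, 0], 20], [[5.2, 0, 8.9], [0, 0, 0], 20], [[4.6, 0, 9.2], [0, 0, 0], 20], [[3.9, 0, 9.5], [0, 0, 0], 20]]
0.035 [[[2.8, 0, 8.4], [0, 0, 0], 20], [[2.3, 0, 8.5], [0, 0, 0], 20], [[1.5, 0, 7.2], [0, 0, 0], 20], [[1.0, 0, 5.8], [0, 0, 0], 20], [[0.6, 0, 4.4], [0, 0, 0], 20], [[0.3, 0, 2.9], [0, 0, 0], 20], [[0.3, 0, 2.9], [0, 0, 0], 20], [[0.2, 0, 2.2], [0, 0, 0], 20]]
-0.0 [[[0.1, 0, 1.5], [0, 0, 0], 20], [[0.1, 0, 1.5], [0, 0, 0], 20], [[0.1, 0, 1.5], [0, 0, 0], 20], [[0.0, 0, 0.7], [0, 0, 0], 20]]
```

>>> drive_tool --targets '[[[2.7,0,-1.1],[0,0,0],20],[[5.6,0,-1.9],[0,0,0],20],[[8.5,0,-2.5],[0,0,0],20],[[10.0,0,-2.3],[0,0,0],20],[[10.2,0,-1.6],[0,0,0],20],[[10.3,0,-0.8],[0,0,0],20],[[10.3,0,-0.1],[0,0,0],20],[[10.3,0,0.6],[0,0,0],20]]'

```text
t: 21.57
ee_pos: [597.2, -121.2, 184.8]
tcp_rot: [0.239, 0.971, -0.0, 0.0]
force: [1.3, -2.3, 5.2]
width: 25.7
grasp_force: 30.0
```

>>> drive_tool --targets '[[[10.2,0,1.3],[0,0,0],20],[[10.1,0,2.0],[0,0,0],20],[[9.9,0,2.7],[0,0,0],20],[[9.7,0,3.4],[0,0,0],20],[[9.4,0,4.1],[0,0,0],20],[[9.1,0,4.7],[0,0,0],20],[[8.8,0,5.4],[0,0,0],20],[[8.4,0,6.0],[0,0,0],20]]'

```text
t: 22.23
ee_pos: [528.9, -85.4, 154.5]
tcp_rot: [0.239, 0.971, -0.0, -0.001]
force: [-1.0, 0.9, 3.5]
width: 26.0
grasp_force: 30.0
```

>>> drive_tool --targets '[[[7.9,0,6.5],[0,0,0],20],[[7.5,0,7.1],[0,0,0],20],[[7.0,0,7.6],[0,0,0],20],[[6.4,0,8.1],[0,0,0],20],[[5.8,0,8.5],[0,0,0],20],[[5.2,0,8.9],[0,0,0],20],[[4.6,0,9.2],[0,0,0],20],[[3.9,0,9.5],[0,0,0],20]]'

```text
t: 22.9
ee_pos: [486.5, -63.2, 88.2]
tcp_rot: [0.239, 0.971, -0.0, -0.001]
force: [-2.9, 1.5, 3.1]
width: 25.6
grasp_force: 30.0
```

>>> drive_tool --targets '[[[2.8,0,8.4],[0,0,0],20],[[2.3,0,8.5],[0,0,0],20],[[1.5,0,7.2],[0,0,0],20],[[1.0,0,5.8],[0,0,0],20],[[0.6,0,4.4],[0,0,0],20],[[0.3,0,2.9],[0,0,0],20],[[0,0,0],[0,0,0],20]]'

```text
t: 23.48
ee_pos: [479.8, -59.7, 50.9]
tcp_rot: [0.239, 0.971, -0.0, -0.001]
force: [-4.7, 2.2, 0.7]
width: 25.7
grasp_force: 30.0
```

>>> drive_tool --targets '[[[0.3,0,1.5],[0,0,0],20],[[0.3,0,1.5],[0,0,0],20],[[0.3,0,1.2],[0,0,0],20],[[0.3,0,1.2],[0,0,0],20],[[0.2,0,1],[0,0,0],20],[[0.2,0,0.8],[0,0,0],20],[[0,0,0],[0,0,0],20]]'

```text
t: 24.07
ee_pos: [479.6, -59.6, 44.6]
tcp_rot: [0.24, 0.971, -0.0, 0.0]
force: [-2.8, -0.3, 1.0]
width: 25.9
grasp_force: 30.0
```

>>> drive_tool --targets '[[[0.1,0,0.6],[0,0,0],20],[[0,0,0.6],[0,0,0],20],[[0,0,0],[0,0,0],20]]'

```text
t: 24.32
ee_pos: [479.5, -59.5, 43.5]
tcp_rot: [0.24, 0.971, -0.0, 0.0]
force: [-1.9, -2.9, 0.8]
width: 25.7
grasp_force: 30.0
```

>>> drive_tool --targets '[[[0,0,0.6],[0,0,0],20],[[0,0,0.6],[0,0,0],20],[[0,0,0.6],[0,0,0],20],[[0,0,0],[0,0,0],20]]'

```text
t: 24.65
ee_pos: [479.6, -59.5, 42.3]
tcp_rot: [0.24, 0.971, -0.0, 0.0]
force: [-5.2, -3.2, 13.3]
width: 25.3
grasp_force: 30.0
```

```bash
cat > lid.py <<'E'
from plan import *
X=np.array([.886,-.463]);Y=np.array([.463,.886])
for n in("side","top"):
    c=read_camera(n);v,u=np.mgrid[0:420,0:560];p=P(c,u,v).reshape(-1,3)
    a=(p[:,:2]-[552,-99])@X;b=(p[:,:2]-[552,-99])@Y;z=p[:,2]
    M=(abs(a)<57)&(b>10)&(b<95)&(z>85)&(z<115);k=np.polyfit(a[M],z[M],1);print(n,M.sum(),"slope",-k[0],"z",np.median(z[M]),"front z",np.polyval(k,-58),"rear",np.polyval(k,58))
s=r.sense();print(s["t"],s["ee_pos"],s["force"])
E
python3 lid.py
```

```text
side 781 slope -0.002477287625923436 z 99.28333397795076 front z 99.16952170596797 rear 99.45688707057509
top 1286 slope 0.0019338086856601987 z 98.57209046768473 front z 98.69379765573856 rear 98.469475848202
24.75 [479.58323344 -59.51852832  42.35374998] [-4.42501116 -2.38012072 12.33294128]
```

The lid is shut: slope about 0, upward reaction 13 N, same heights as at the start. I release, rise clear and verify.

>>> drive_tool --targets '[[[0,0,0],[0,0,0],40],[[0,0,0],[0,0,0],60],[[0,0,0],[0,0,0],60],[[0,0,0],[0,0,0],60],[[0,0,-10],[0,0,0],60],[[0,0,-30],[0,0,0],60],[[0,0,-35],[0,0,0],60],[[0,0,-35],[0,0,0],60]]'

```text
t: 25.42
ee_pos: [478.7, -58.4, 153.2]
tcp_rot: [0.239, 0.971, 0.0, -0.001]
force: [0.6, -1.2, -0.4]
width: 60.0
grasp_force: 0.0
```

>>> drive_tool --targets '[[[0,0,-20],[0,0,0],60],[[0,0,0],[0,0,0],60],[[0,0,0],[0,0,0],60]]'

```text
t: 25.67
ee_pos: [480.0, -59.4, 173.1]
tcp_rot: [0.24, 0.971, 0.0, 0.001]
force: [0.0, -0.2, -0.5]
width: 60.1
grasp_force: 0.0
```

```bash
python3 lid.py; python3 -c "
from h import *
cv2.imwrite('pics/end.png',read_camera('side')['color'])"
```

```text
side 776 slope -0.001628798941130507 z 99.43267263991524 front z 99.2864576122825 rear 99.47539828945364
top 930 slope 0.005427575461644427 z 98.58038840017431 front z 98.97937547794517 rear 98.3497767243944
25.7667 [478.90296214 -59.40033651 171.34607894] [0.36412529 0.41227979 0.29393745]
```

View pics/end.png

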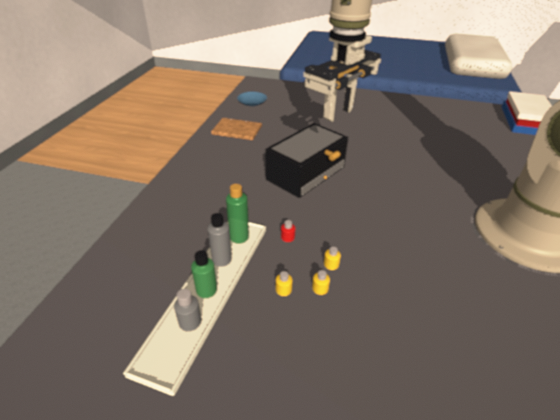

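The box is shut at (307,160), the tray bottles and look-alikes have not moved, and the gripper is clear. I hand in.

```bash
python3 -c "
from bench import hand_in
print(hand_in())"
```

```text
the job is handed in; nothing more can be done
None
```

The clear mini bottle stands upright inside the valet box, the lid went back to its stop and is now fully shut, the tray bottles were not moved, and the job was handed in at about 26 s.

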